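# Park the brass pressing roller at the top of its sloped rest

## Task

Push the brass roller up its sloped lane with the fingertips, without lifting it, over the low steel hump and into the nest against the end stop at the top, so that it stays there and does not roll back when you let go. Leave the black rubber roller where it lies at the bottom of the other lane, and do not disturb the other things on the bench.

Things in the scene. Friction and masses are not known exactly. Their poses are not given: they have to be found in the camera images.
- brass_roller: the polished, slippery brass roller: a solid cylinder 40 mm in diameter, 56 mm long, about 0.45 kg, that rolls freely; dark wooden discs on its ends. Origin at its centre; x along its axis, across the lane (y, z turn as it rolls). It starts in either of the two lanes, against the lip at the lane's bottom end
- rubber_roller: black rubber roller of the same size (40 mm diameter, 56 mm long), lying against the bottom lip in the other lane; to be left there. Origin at its centre, x along its axis
- bed: sloped bed of a fixed wooden rest, green lane floors, 144 mm wide, 247 mm long (y -125 to +122), two straight lanes side by side. Origin on the lane-floor plane midway between the lanes, 36 mm above the table; y points up the slope (0.14 rad) along the lanes, z square to the lane floor, x across. Lane centres x = -34 and +34 mm, each 60 mm wide inside; the three 8 mm thick walls stand 16 mm above the lane floor
- lip (a point): lane-floor level, middle of the bed, at bed y = -110 mm: line of the lip across the bottom of each lane, a half-round bar 5 mm high and 10 mm wide. A roller lying against it has its centre at bed y = -95, z = 20 mm, so its back sticks out over the lip
- hump (a point): lane-floor level, middle of the bed, at bed y = +75 mm: line of the low steel hump across each lane, a half-round bar 3 mm high and 6 mm wide. Anywhere below it a roller let go rolls back down to the lip; pushing the brass roller over it takes up to about 10 N. Its centre once past the hump's line, the roller drops into the nest by itself
- stop (a point): lane-floor level, middle of the bed, at bed y = +108 mm: face of the end stop, a wooden bar across the top of both lanes, 30 mm high and 12 mm thick. Between hump and stop is the nest: a roller resting there has its centre at bed y = +86 to +88, z = 20 mm (1.5 mm play), and stays by itself
- folder: cream bone folder, flat, 161 x 22 x 6 mm, lying; origin under its middle. Bystander
- brush: flat paste brush with a wooden handle, lying; origin at its underside. Bystander
- amber_bottle: small amber bottle, 60 mm across, 120 mm high; origin under its centre. Bystander
- paste_jar: glass jar with a steel lid, 64 mm across, 70 mm high; origin under its centre. Bystander
- book: old brown leather-bound book lying flat, 140 x 180 x 42 mm; origin under its centre. Bystander
- sanding_block: cork sanding block 100 x 60 x 35 mm; origin under its centre. Bystander
- weight: round steel paperweight with a grip knob, 60 mm across, 60 mm high; origin under its centre. Bystander
Not all that is in view belongs to the job. What is meant by the brass_roller is not blue, green or pink, and is the smaller of those in its own colour.

How it is judged:
By the outcome, as a careful person would: the job done as asked, in the order asked, and still so for the second after the job is handed in, with the robot touching nothing.
It also fails if it takes over 42 s, if anything falls off the work surface, if the arm or the gripper's body presses on something with over 40 N, if the wrist force passes 120 N, or if a joint passes its speed limit or range.

## Robot

A 6-joint arm with a two-finger parallel gripper is mounted at the origin on the work surface. World frame = base frame: x ahead of the robot, y to its left, z up, the work surface at z = 0. Lengths are in m, angles in degrees, forces in N, time in s.
With the tool pointing down it reaches from about 0.4 to 0.825 m from the base axis. Payload 7 kg.
Tool frame: the origin (TCP) lies at the centre of the arm's flange, where the gripper is bolted on; the fingertips stand 178 mm ahead of it and the grasp point (between the pads) lies 159 mm ahead of it (tip_reach is the distance from the TCP to the fingertips, in m); z points along the fingers, y is the line along which they close (so a half turn about z gives the same grasp; the last joint's range is limited). The gripper opens to 88 mm and grips with 3 to 60 N. Pads are 19 mm wide; open, the fingers measure 130 mm over their backs; the gripper's body (78 mm by 193 mm) begins 47 mm behind the grasp point.
Start: joints at [-47.206, 20.546, 0.682, 0, -70.136, -16.507], TCP at [0.299, -0.605, 0.405] pointing down, gripper open.
Joint ranges: [-176.03, 176.03], [-82.01, 121.73], [-58.28, 71.71], [-173.87, 95.51], [-174.79, -0.11], [-173.66, 173.66]. Speed limits (degrees/s): [136.94, 136.94, 172.46, 180, 180, 180].

## Interface

Orientations are given as [roll, pitch, yaw] about the fixed x, y, z axes, in that order (R = Rz(yaw) Ry(pitch) Rx(roll)).
In Python, from plant import * gives the robot as it stands.
- The arm moves only by the shell command python3 -m handwheel 'ROWS'. ROWS is JSON, a list of rows, each a list of 7 numbers: the opening, from -1 (shut) to 1 (fully open), then the shift along the tool's x, y, z as a fraction of full scale, then the turn, a rotation vector about the tool's x, y, z as a fraction of full scale. A call has 1 to 5 rows; each row shifts and turns the commanded pose from where the row before left it, along the tool's axes as they then stand; what a row does not reach is not made up. Full scale, the value 1, is 0.025 m for a shift and 6 degrees for a turn. A row lasts 1/8 s, in which the tool goes at most 62.5 mm and 10.7 degrees, less where a joint would pass 70% of its speed; a pose out of reach is approached as far as the arm can. A call with a number of a shift or a turn outside -1 to 1 is refused whole. A call with a gripper value outside its range is refused whole. The fingers move at their own pace and stop on an object; the grip force is fixed at half the most. Time passes only in rows, so rows that do not move let the fingers close. It gives the time, the measured TCP pose, the force, the opening and the grip force at its end, in the units of the state.
- get_obs(): the state, without advancing time (a new reading comes with each control period).
- snapshot(name): name is "scene" or "top" or "wrist"; returns a dict with "color" (480x640x3 uint8, red, green, blue), "fx", "fy", "cx", "cy" (pixels), "R" (3x3) and "t" (3): a world point X has camera coordinates R X + t; the wrist camera has in their place "tool_from_camera" (4x4, takes a point from camera to tool coordinates, whose origin is the TCP and whose axes are the flange's). Camera axes: x right, y down, z forward; pixel columns grow to the right and rows downward; lengths in m; the calibration is good to about 2 mm. A picture is of the moment at which its call begins: read the wrist's pose just before it. There is no depth.
- close_job(): hands the job in; it is judged then, once.
The state is a dict: "clock": time; "joint_pos": joint angles; "qvel": joint speeds; "tau": joint torques, N m; "tool_pos": TCP position; "orientation": TCP orientation; "force": force on the tool from outside, world axes, zero at the start; "moment": the same for the moment, N m; "opening": finger opening in m; "gripper_force": force on a finger pad.
Only numpy, scipy, OpenCV 4.12 (cv2) and the standard library are available. Lean on these libraries where they do the work, as an engineer would, in place of code of your own. Each camera call takes 0.05 s, during which the arm holds its last target. There are 200 camera calls.

## Working session

There is one attempt and no reset: what is moved stays moved. The work goes in short steps, Python scripts to look and compute and a shell command to move; the robot and the scene stay as the last step left them, time stands still between calls to the robot, and variables do not carry over. Pictures are saved under pics/ and viewed, at most 10 in all, crops included, and the job is handed in when it is done.

```bash
mkdir -p pics; python3 - <<'E'
from plant import *
import cv2,numpy as np
for n in("scene","top"):
    s=snapshot(n);cv2.imwrite(f"pics/{n}0.png",s["color"][:,:,::-1]);np.savez(n+"0.npz",**s)
    print(n,s["fx"],s["cx"],s["cy"],np.round(s["R"],3).tolist(),np.round(s["t"],3))
o=get_obs();print(o)
E
```

```text
scene 466.6709701775302 319.8504351567861 242.51554086841458 [[-0.434, 0.901, -0.015], [0.718, 0.335, -0.61], [-0.545, -0.276, -0.792]] [ 0.259 -0.364  1.58 ]
top 613.6701069557085 311.23803999150437 233.81806879267498 [[0.008, -1.0, -0.009], [-0.997, -0.007, -0.075], [0.074, 0.01, -0.997]] [0.008 0.592 1.275]
{'clock': 0.1, 'joint_pos': array([-4.72056535e+01,  2.05896819e+01,  6.38585297e-01, -1.77701133e-02,
       -7.01369219e+01, -1.65075373e+01]), 'qvel': array([-0.01371587, -0.19926574,  0.08720365,  0.10930779, -0.08645474,
        0.06806217]), 'tau': array([-1.08734392e-03, -5.84158301e+01,  2.93753278e+01,  7.01552019e+00,
        1.02058821e-02, -8.90263027e-05]), 'tool_pos': array([ 0.29886294, -0.60504148,  0.4037862 ]), 'orientation': array([ 1.79910862e+02, -8.99480331e-03, -1.53719234e+02]), 'force': array([-0.52666701, -0.24850506,  0.31744755]), 'moment': array([0.03672934, 0.01631214, 0.06263799]), 'gripper_force': 0.0, 'opening': 0.08760904193174378}
```

View pics/top0.png

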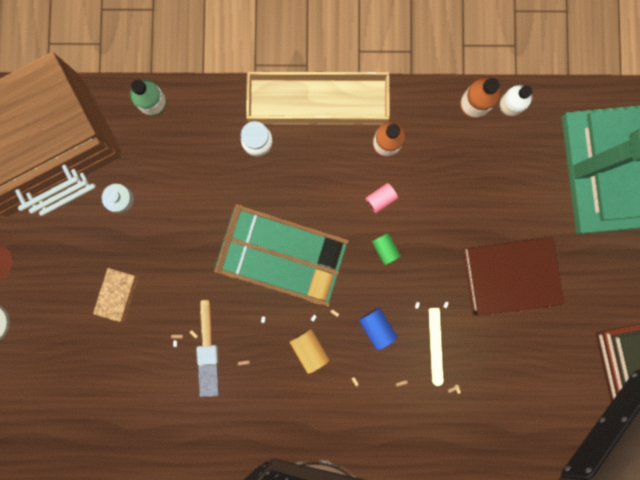

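View pics/scene0.png

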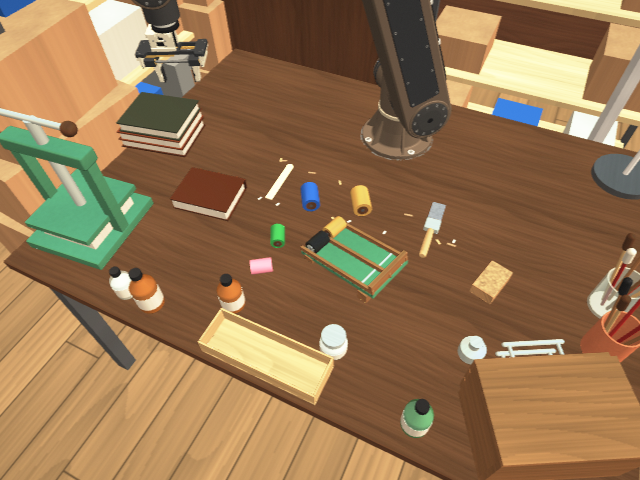

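Candidates for the brass roller in the top view: the yellow roller in the lane (320,284), the larger loose yellow one (310,352), blue (378,329), green (386,249), pink (381,198) and black in the other lane (331,253). By the description it is the smaller yellow one, in the lane at (320,284).

```bash
cat > h.py <<'E'
import numpy as np,cv2
from scipy.spatial.transform import Rotation as Ro
def ray(s,uv):
    uv=np.atleast_2d(uv).astype(float);d=np.c_[(uv[:,0]-s["cx"])/s["fx"],(uv[:,1]-s["cy"])/s["fy"],np.ones(len(uv))]
    return -s["R"].T@s["t"], d@s["R"]
def cast(s,uv,p,n):
    c,d=ray(s,uv);return c+d*(((p-c)@n)/(d@n))[:,None]
def proj(s,X):
    X=np.atleast_2d(X)@s["R"].T+s["t"];return np.c_[X[:,0]/X[:,2]*s["fx"]+s["cx"],X[:,1]/X[:,2]*s["fy"]+s["cy"]]
def frame(a): # slope heading a (rad, world)
    y=np.array([np.cos(.14)*np.cos(a),np.cos(.14)*np.sin(a),np.sin(.14)])
    x=np.array([np.sin(a),-np.cos(a),0]);return np.c_[x,y,np.cross(x,y)]
E
python3 - <<'E'
from h import *
T=np.load("top0.npz");S=np.load("scene0.npz")
rois={"T":(T,(205,195,360,315)),"S":(S,(290,205,420,305))}
for k,(s,(a,b,c,d)) in rois.items():
    im=s["color"];hsv=cv2.cvtColor(im,cv2.COLOR_RGB2HSV);m=np.zeros(im.shape[:2],np.uint8);m[b:d,a:c]=1
    h,sa,v=[hsv[:,:,i].astype(int) for i in range(3)]
    hump=((sa<90)&(v>150)&(m>0)); green=((h>60)&(h<95)&(sa>90)&(m>0)); brass=((h>14)&(h<28)&(sa>120)&(v>170)&(m>0)); 
    black=((v<45)&(m>0))
    def comps(q):
        n,l,st,ce=cv2.connectedComponentsWithStats(q.astype(np.uint8));
        return [(st[i].tolist(),ce[i].round(1).tolist()) for i in range(1,n) if st[i,4]>25]
    for nm,q in(("hump",hump),("green",green),("brass",brass),("black",black)): print(k,nm,comps(q))
    if k=="T":
        ys,xs=np.nonzero(green|hump);G=np.c_[xs,ys]
        # edges of lanes: principal direction per lane
        p=np.array([0,0,.036]);al=np.pi/2-.3
        hy,hx=np.nonzero(hump);H=np.c_[hx,hy]
        cen0=cast(s,[[282,255]],p,np.array([0,0,1.]))[0]
        for it in range(4):
            F=frame(al);o=np.array([*cen0[:2],.036])
            P=cast(s,H,o,F[:,2]);L=(P-o)@F
            vx,vy,x0,y0=cv2.fitLine(L[:,:2].astype(np.float32),cv2.DIST_HUBER,0,1e-4,1e-4).ravel()
            al+=np.arctan2(vy,vx) if vx>0 else np.arctan2(-vy,-vx)
            F=frame(al);L=(cast(s,H,o,F[:,2])-o)@F
            mid=[(L[:,0].max()+L[:,0].min())/2,np.median(L[:,1])-.075]
            cen0=o+F[:,:2]@mid
            print("head",np.degrees(al),"o",cen0,"hump len",np.ptp(L[:,0]))
        np.savez("bed.npz",a=al,o=[*cen0[:2],.036])
        F=frame(al);o=np.array([*cen0[:2],.036])
        for nm,q in(("brass",brass),("black",black),("green",green)):
            yy,xx=np.nonzero(q);off=0. if nm=="green" else .028
            L=(cast(s,np.c_[xx,yy],o+F[:,2]*off,F[:,2])-o)@F
            print(nm,"x/y pct",np.percentile(L[:,:2],[1,50,99],axis=0).round(4).tolist())
a,o=np.load("bed.npz")["a"],np.load("bed.npz")["o"];F=frame(a)
out=[]
for s in(T,S):
    im=cv2.cvtColor(s["color"],cv2.COLOR_RGB2BGR)
    im=cv2.resize(im,None,fx=4,fy=4)
    B=np.array([[sx*.072,y,.016] for sx,y in((-1,-.125),(1,-.125),(1,.122),(-1,.122))])
    for pts in(B,np.array([[-.064,.075,.003],[.064,.075,.003]]),np.array([[-.064,-.11,.005],[.064,-.11,.005]])):
        cv2.polylines(im,[np.int32(proj(s,o+pts@F.T)*4+2)],True,(0,0,255),1)
    for x,c in((-.034,(255,0,0)),(.034,(255,255,0))):
        u=proj(s,o+F@[x,-.095,.02])[0]*4;cv2.circle(im,tuple(np.int32(u)),4,c,-1)
    u=proj(s,o)[0]*4;u=np.int32(u);out.append(im[u[1]-280:u[1]+280,u[0]-300:u[0]+300])
cv2.imwrite("pics/ov.png",cv2.resize(np.hstack(out),(800,373)))
E
```

```text
T hump [([245, 214, 13, 30, 143], [251.0, 228.6]), ([234, 245, 14, 30, 149], [241.1, 259.6]), ([306, 269, 9, 25, 31], [310.2, 281.3])]
T green [([233, 212, 20, 29, 340], [242.8, 225.7]), ([250, 217, 75, 46, 1878], [286.9, 239.7]), ([223, 243, 20, 29, 345], [232.7, 257.2]), ([336, 245, 9, 24, 57], [340.0, 256.3]), ([240, 248, 74, 46, 1877], [276.4, 270.8]), ([327, 276, 9, 25, 28], [330.7, 288.6])]
T brass [([308, 269, 25, 31, 503], [319.9, 284.2]), ([205, 300, 5, 15, 31], [207.7, 307.4])]
T black []
head 73.62853 o [0.53743854 0.07861606 0.03631658] hump len 0.15046515357675289
head 73.6348 o [0.53744951 0.07865119 0.03600519] hump len 0.1505263374497674
head 73.63485 o [0.53744973 0.07865178 0.03600009] hump len 0.15052712825247416
head 73.63485 o [0.53744974 0.07865179 0.036     ] hump len 0.15052713852596794
brass x/y pct [[-0.1434, -0.1108], [-0.0268, -0.0911], [0.0033, 0.1151]]
black x/y pct [[0.0189, -0.1098], [0.0398, -0.1075], [0.0626, -0.0839]]
green x/y pct [[-0.0516, -0.1208], [0.0162, 0.01], [0.0706, 0.105]]
S hump [([377, 253, 16, 14, 57], [384.7, 259.1]), ([361, 269, 16, 16, 68], [368.4, 275.7]), ([374, 278, 16, 17, 27], [380.5, 287.6])]
S green [([334, 229, 55, 35, 770], [361.5, 245.7]), ([317, 243, 56, 38, 865], [344.7, 261.2]), ([382, 255, 14, 13, 69], [388.4, 261.0]), ([314, 259, 93, 39, 168], [366.5, 277.8]), ([365, 271, 15, 14, 75], [371.9, 277.6])]
S brass [([353, 205, 19, 11, 102], [362.0, 209.0]), ([301, 216, 105, 72, 778], [354.5, 247.9])]
S black []
```

View pics/ov.png

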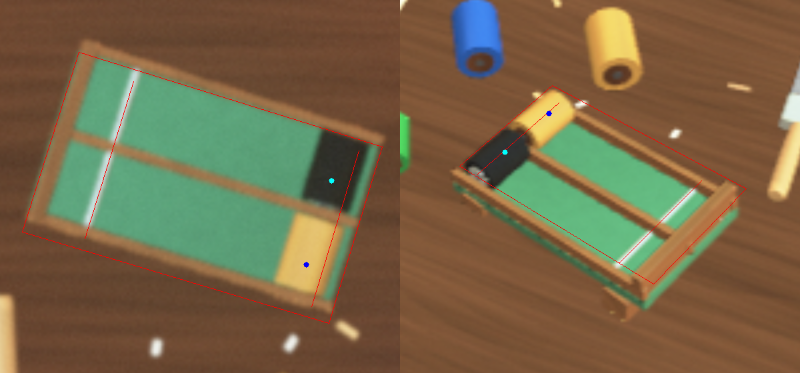

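The overlay shows the small brass roller in the lane at the front (top view 320,284), with black in the other lane. My fit is shifted by a brass highlight that leaked into the hump mask, so I'll refit with only the two hump bars.

```bash
python3 - <<'E'
from h import *
from scipy.optimize import brentq
T=np.load("top0.npz");S=np.load("scene0.npz")
u=lambda s,p,o,F,z: ((cast(s,p,o+F[:,2]*z,F[:,2])-o)@F)[0,:2]
for s,h1,h2,ro in((T,(251.0,228.6),(241.1,259.6),True),(S,(384.7,259.1),(368.4,275.7),False)):
    zh=.036+.075*np.sin(.14)+.003
    A=cast(s,[h1,h2],np.array([0,0,zh]),np.array([0,0,1.]));d=A[0]-A[1]
    n=np.array([-d[1],d[0]]); n=n if n[1]>0 else -n
    a=np.arctan2(n[1],n[0]);F=frame(a);o=A.mean(0)-F@[0,.075,.003]
    print("head",np.degrees(a),"o",o,"bar spacing",np.linalg.norm(d))
    if ro:
        np.savez("bed.npz",a=a,o=o);print("brass(xy at z=.03)",u(s,[(319.9,284.2)],o,F,.032))
        bf,of=F,o
F,o=bf,of
b=o+F@[-.034,-.095,.02];print("brass pred world",b, "pix",proj(T,b))
print("stop",o+F@[-.034,.108,.02])
# tool: z=-bedz ; x or -x along bed y
for sg in(1,-1):
    zt=-F[:,2];xt=sg*F[:,1];R=np.c_[xt,np.cross(zt,xt),zt]
    R0=Ro.from_euler("xyz",[180,0,-153.72],degrees=True).as_matrix()
    print(sg,"euler",Ro.from_matrix(R).as_euler("xyz",degrees=True),"rotvec deg in tool",np.degrees(Ro.from_matrix(R0.T@R).as_rotvec()))
im=cv2.cvtColor(T["color"],cv2.COLOR_RGB2BGR);im=cv2.resize(im,None,fx=4,fy=4)
B=np.array([[sx*.072,y,.016] for sx,y in((-1,-.125),(1,-.125),(1,.122),(-1,.122))])
for pts in(B,np.array([[-.064,.075,.003],[.064,.075,.003]]),np.array([[-.064,-.11,.005],[.064,-.11,.005]])):
    cv2.polylines(im,[np.int32(proj(T,o+pts@F.T)*4+2)],True,(0,0,255),1)
cv2.imwrite("pics/ov2.png",im[780:1260,840:1420])
E
```

```text
head 73.168708456755 o [0.54667041 0.07681538 0.03602935] bar spacing 0.06727696667330897
brass(xy at z=.03) [-0.03359305 -0.09295411]
head 74.0309497160114 o [0.54783022 0.07642279 0.03602935] bar spacing 0.06815247611431156
brass pred world [ 0.48608026 -0.00605175  0.04257708] pix [[319.97472319 284.39606401]]
stop [0.54428475 0.18635097 0.07090433]
1 euler [180.          -8.02140913  73.16870846] rotvec deg in tool [ -9.31440921   4.03926847 132.84558154]
-1 euler [-180.            8.02140913 -106.83129154] rotvec deg in tool [ -3.28208691  -7.5683755  -46.81034875]
```

View pics/ov2.png

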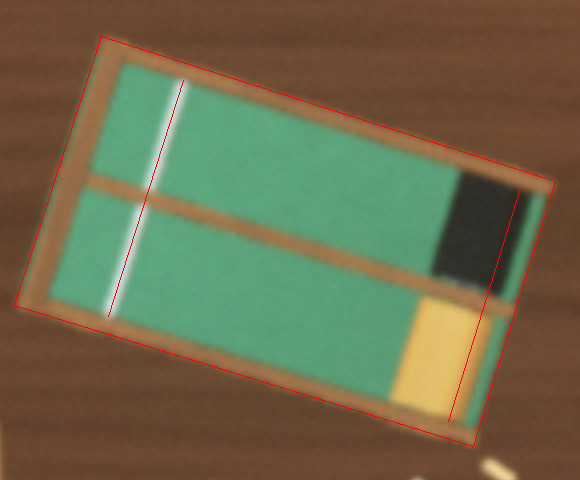

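```bash
cat > go.py <<'E'
import sys
from h import *
from plant import *
o=np.array([.547,.0767,.036]);F=frame(np.radians(73.4))
R=np.c_[-F[:,1],np.cross(-F[:,2],-F[:,1]),-F[:,2]]
def rep(y,tip,x=-.034):
    s=get_obs();Rc=Ro.from_euler("xyz",s["orientation"],degrees=True).as_matrix()
    tgt=o+F@[x,y,tip+.178];d=Rc.T@(tgt-s["tool_pos"])
    print("t",round(s["clock"],2),"shift rows",(d/.025).round(2),"turn rows",(np.degrees(Ro.from_matrix(Rc.T@R).as_rotvec())/6).round(2))
    tip_=(s["tool_pos"]+Rc[:,2]*.178-o)@F
    print("tip bed mm",(tip_*1e3).round(1),"force bed",(s["force"]@F).round(1),"open",round(s["opening"],4))
rep(*map(float,sys.argv[1:]))
E
python3 go.py -.150 .09
```

```text
t 0.1 shift rows [-14.92  15.52   4.96] turn rows [-0.54 -1.26 -7.84]
tip bed mm [ -43.2 -690.5  289. ] force bed [-0.4 -0.3  0.4] open 0.0876
```

```bash
python3 -m handwheel '[[-1,-1,1,0,0,0,0],[-1,-1,1,0,0,0,0],[-1,-1,1,0,0,0,0],[-1,-1,1,0,0,0,0],[-1,-1,1,0,0,0,0]]' && python3 -m handwheel '[[-1,-1,1,0,0,0,0],[-1,-1,1,0,0,0,0],[-1,-1,1,0,0,0,0],[-1,-1,1,0,0,0,0],[-1,-1,1,0,0,0,0]]' && python3 -m handwheel '[[-1,0,0,0,0,0,-1],[-1,0,0,0,0,0,-1],[-1,0,0,0,0,0,-1],[-1,0,0,0,0,0,-1],[-1,0,0,0,0,0,-1]]'; python3 go.py -.150 .09
```

```text
clock: 0.72
tool_pos: [0.3558, -0.4366, 0.4043]
orientation: [180.0, -0.0, -153.7]
force: [-0.1, -0.2, 0.1]
opening: 0.043
gripper_force: 0.0
clock: 1.35
tool_pos: [0.4124, -0.2692, 0.4045]
orientation: [180.0, -0.0, -153.7]
force: [-0.4, -0.0, -0.9]
opening: 0.0005
gripper_force: 0.0
clock: 1.98
tool_pos: [0.4122, -0.2702, 0.4044]
orientation: [180.0, -0.0, -123.5]
force: [-0.3, -0.5, -0.3]
opening: 0.0004
gripper_force: 0.0
t 1.98 shift rows [-7.04  2.3   4.96] turn rows [-0.19 -1.33 -2.82]
tip bed mm [ -30.2 -340.8  240.3] force bed [-0.2 -0.6 -0.2] open 0.0004
```

```bash
python3 -m handwheel '[[-1,-1,0.4,0,0,0,-1],[-1,-1,0.4,0,0,0,-1],[-1,-1,0.3,0,0,0,-0.8],[-1,-1,0,0,0,-0.7,0],[-1,-1,0,0,0,-0.65,0]]' ; python3 go.py -.150 .09
```

```text
clock: 2.6
tool_pos: [0.4374, -0.1423, 0.4062]
orientation: [180.0, 8.2, -106.9]
force: [-0.7, 0.2, 0.3]
opening: 0.0001
gripper_force: 0.0
t 2.6 shift rows [-1.47 -0.33  5.3 ] turn rows [ 0.    0.03 -0.05]
tip bed mm [ -42.5 -186.6  222.3] force bed [-0.7  0.1  0.3] open 0.0001
```

```bash
python3 -m handwheel '[[-1,-0.7,-0.2,1,0,0,0],[-1,-0.7,-0.13,1,0,0,0],[-1,0,0,1,0,0,0],[-1,0,0,1,0,0,0],[-1,0,0,1,0,0,0]]'; python3 go.py -.150 .014; python3 - <<'E'
from plant import *
import cv2
s=snapshot("scene");im=s["color"][180:300,270:430,::-1];cv2.imwrite("pics/s1.png",cv2.resize(im,(800,600),interpolation=2))
E
```

```text
clock: 3.22
tool_pos: [0.4604, -0.0956, 0.2867]
orientation: [180.0, 8.1, -106.9]
force: [1.3, -0.2, -0.2]
opening: 0.0003
gripper_force: 0.0
t 3.23 shift rows [-0.12  0.01  3.31] turn rows [-0.    0.01 -0.05]
tip bed mm [ -33.7 -152.8   96.8] force bed [ 1.3  0.2 -0.2] open 0.0003
```

View pics/s1.png

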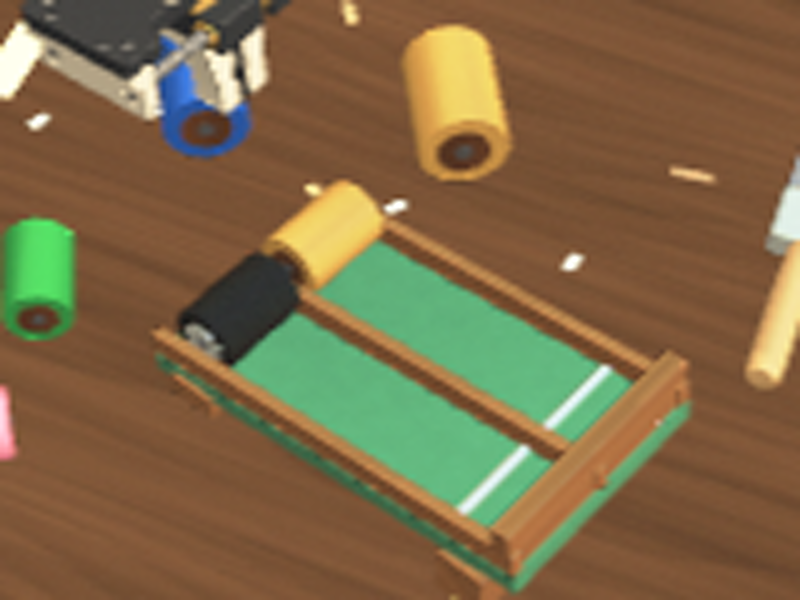

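The gripper is above and behind the brass roller, clear of everything; the brass roller (crop 325,235) lies against the lip. The blue roller stays below the gripper body's height. Next I descend and make contact.

```bash
python3 -m handwheel '[[-1,0,0,1,0,0,0],[-1,0,0,1,0,0,0],[-1,0,0,1,0,0,0],[-1,0,0,0.3,0,0,0],[-1,0,0,0,0,0,0]]'; python3 go.py -.125 .014; python3 - <<'E'
from plant import *
import cv2
cv2.imwrite("pics/w1.png",snapshot("wrist")["color"][:,:,::-1])
E
```

```text
clock: 3.9
tool_pos: [0.4641, -0.0847, 0.2061]
orientation: [180.0, 8.1, -106.9]
force: [0.0, -0.1, 0.6]
opening: 0.0005
gripper_force: 0.0
t 3.9 shift rows [-1.12  0.03  0.06] turn rows [-0.    0.01 -0.05]
tip bed mm [ -33.3 -152.7   15.4] force bed [0.1 0.1 0.6] open 0.0005
```

View pics/w1.png

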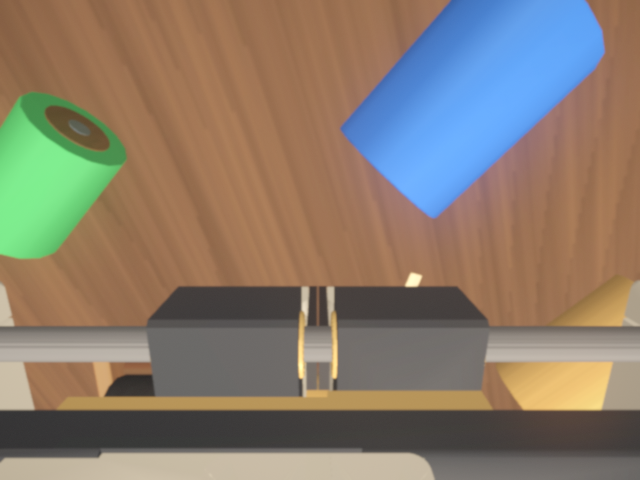

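The wrist view shows free table behind the fingers, and the brass edge at row 400 (columns 60–490) is off-centre from the fingers (column 318). I'll check that lateral offset numerically.

```bash
python3 - <<'E'
from h import *
from plant import *
o=np.array([.547,.0767,.036]);F=frame(np.radians(73.4))
g=get_obs();s=snapshot("wrist");M=s["tool_from_camera"];R=Ro.from_euler("xyz",g["orientation"],degrees=True).as_matrix()
c=R@M[:3,3]+g["tool_pos"];print("cam bed",(F.T@(c-o)).round(3), M.round(3).tolist())
for uv in((60,402),(490,402),(275,400),(150,320),(485,320)):
    d=R@M[:3,:3]@[(uv[0]-s["cx"])/s["fx"],(uv[1]-s["cy"])/s["fy"],1]
    for z in(.032,.04): 
        t=(z-(c-o)@F[:,2])/(d@F[:,2]);print(uv,z,((c+t*d-o)@F*1e3).round(1))
T=snapshot("top");
hsv=cv2.cvtColor(T["color"],cv2.COLOR_RGB2HSV);m=cv2.inRange(hsv,(14,130,170),(28,255,255));m[:265]=0;m[310:]=0;m[:,:300]=0;m[:,345:]=0
ys,xs=np.nonzero(m);L=(cast(T,np.c_[xs,ys],o+F[:,2]*.034,F[:,2])-o)@F;print("brass top view",len(xs),(np.percentile(L,[2,50,98],axis=0)*1e3).round(1)[:,:2])
E
```

```text
cam bed [-0.032 -0.227  0.175] [[-0.001, -0.961, -0.276, 0.075], [1.0, -0.0, -0.001, -0.001], [0.001, -0.276, 0.961, 0.018], [0.0, 0.0, 0.0, 1.0]]
(60, 402) 0.032 [  82.6 -113.7   32. ]
(60, 402) 0.04 [  76.2 -120.1   40. ]
(490, 402) 0.032 [-107.4 -112.9   32. ]
(490, 402) 0.04 [-103.2 -119.3   40. ]
(275, 400) 0.032 [ -12.6 -114.4   32. ]
(275, 400) 0.04 [ -13.7 -120.7   40. ]
(150, 320) 0.032 [  37.6 -153.6   32. ]
(150, 320) 0.04 [  33.7 -157.7   40. ]
(485, 320) 0.032 [-100.6 -152.9   32. ]
(485, 320) 0.04 [ -96.8 -157.1   40. ]
brass top view 106 [[ -22.6 -108.9]
 [ -13.4  -88.6]
 [  -6.8  -75.3]]
```

That strip was the gripper itself. In the top view the roller's edge is at x=-7 mm, against an expected -6 mm, so the alignment is good. Pushing now.

```bash
python3 -m handwheel '[[-1,-0.4,0.02,0.04,0,0,0],[-1,-0.4,0,0,0,0,0],[-1,-0.4,0,0,0,0,0],[-1,-0.3,0,0,0,0,0],[-1,-0.3,0,0,0,0,0]]'; python3 go.py 0.055 .014;  python3 -m handwheel '[[-1,-0.3,0,0,0,0,0],[-1,-0.3,0,0,0,0,0],[-1,-0.3,0,0,0,0,0],[-1,-0.3,0,0,0,0,0],[-1,-0.3,0,0,0,0,0]]'; python3 go.py 0.055 .014; python3 - <<'E'
from plant import *
import cv2
s=snapshot("scene");im=s["color"][180:300,270:430,::-1];cv2.imwrite("pics/s2.png",cv2.resize(im,(640,480),interpolation=2))
E
```

```text
clock: 4.68
tool_pos: [0.4765, -0.0413, 0.2114]
orientation: [180.0, 8.1, -106.9]
force: [-0.4, -1.1, -0.1]
opening: 0.0004
gripper_force: 1.0
t 4.67 shift rows [-6.5   0.04  0.02] turn rows [-0.    0.01 -0.05]
tip bed mm [ -33.8 -107.2   14.2] force bed [-0.1 -1.2  0.1] open 0.0004
clock: 5.3
tool_pos: [0.4874, -0.0058, 0.2167]
orientation: [180.0, 8.1, -106.9]
force: [-0.7, -2.0, 1.0]
opening: 0.0003
gripper_force: 1.0
t 5.3 shift rows [-5.    0.05  0.02] turn rows [-0.01  0.01 -0.05]
tip bed mm [-33.4 -69.7  14.3] force bed [-0.1 -2.   1.3] open 0.0003
```

View pics/s2.png

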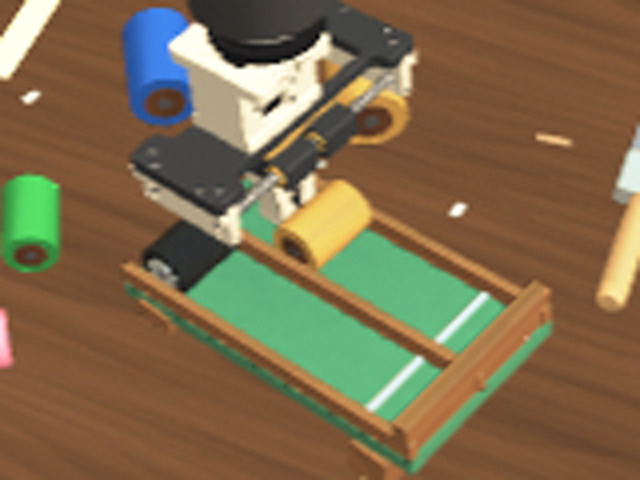

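The brass roller (crop 320,225) is rolling straight up its lane ahead of the fingers; the black roller is untouched. I'll keep pushing.

```bash
python3 -m handwheel '[[-1,-0.3,0,0,0,0,0],[-1,-0.3,0,0,0,0,0],[-1,-0.3,0,0,0,0,0],[-1,-0.3,0,0,0,0,0],[-1,-0.3,0,0,0,0,0]]' >/dev/null; python3 go.py 0.055 .014;  python3 -m handwheel '[[-1,-0.3,0,0,0,0,0],[-1,-0.3,0,0,0,0,0],[-1,-0.3,0,0,0,0,0],[-1,-0.3,0,0,0,0,0],[-1,-0.3,0,0,0,0,0]]'>/dev/null; python3 go.py 0.055 .014;python3 -m handwheel '[[-1,-0.3,0,0,0,0,0],[-1,-0.3,0,0,0,0,0],[-1,-0.2,0,0,0,0,0],[-1,-0.2,0,0,0,0,0],[-1,-0.2,0,0,0,0,0]]'>/dev/null; python3 go.py 0.055 .014; python3 - <<'E'
from plant import *
import cv2
s=snapshot("scene");im=s["color"][180:300,270:430,::-1];cv2.imwrite("pics/s3.png",cv2.resize(im,(640,480),interpolation=2))
E
```

```text
t 5.97 shift rows [-3.5   0.05  0.02] turn rows [-0.01  0.01 -0.05]
tip bed mm [-33.2 -32.2  14.4] force bed [ 0.2 -2.9  1. ] open 0.0006
t 6.6 shift rows [-2.    0.05  0.02] turn rows [-0.01  0.01 -0.05]
tip bed mm [-33.    5.3  14.5] force bed [-0.3 -1.8  1. ] open 0.0006
t 7.22 shift rows [-0.88  0.03  0.02] turn rows [ 0.01 -0.03 -0.05]
tip bed mm [-33.6  32.4  14.5] force bed [  3.6 -21.    9.9] open 0.0007
```

View pics/s3.png

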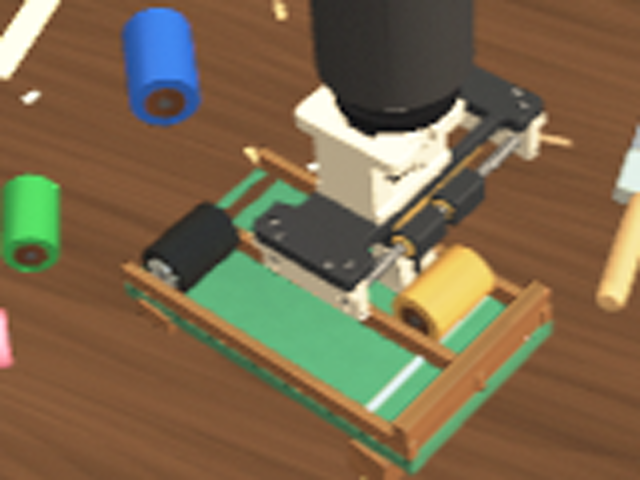

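The roller has reached the hump (crop 445,290) with about 21 N of push building. I'll continue in small steps.

```bash
python3 -m handwheel '[[-1,-0.12,0,0,0,0,0],[-1,-0.12,0,0,0,0,0]]'|grep force; python3 go.py 0.055 .014;  python3 -m handwheel '[[-1,-0.12,0,0,0,0,0],[-1,-0.12,0,0,0,0,0]]'|grep force; python3 go.py 0.055 .014
```

```text
force: [-2.6, -6.1, 2.2]
gripper_force: 3.0
t 7.53 shift rows [-0.65  0.02  0.01] turn rows [ 0.02 -0.02 -0.06]
tip bed mm [-33.8  38.4  14.3] force bed [-0.7 -6.2  3.1] open 0.0006
force: [0.4, 0.0, -0.4]
gripper_force: 0.0
t 7.78 shift rows [-0.31  0.05  0.02] turn rows [-0.01  0.02 -0.05]
tip bed mm [-32.4  47.5  14.6] force bed [ 0.4  0.1 -0.4] open 0.0005
```

```bash
python3 -m handwheel '[[-1,0.1,0,0,0,0,0],[-1,0.4,0,0,0,0,0],[-1,0.5,0,-0.5,0,0,0],[-1,0.5,0,-1,0,0,0],[-1,0.5,0,-1,0,0,0]]'|grep force;python3 -m handwheel '[[-1,0.5,0,-1,0,0,0],[-1,1,0,-1,0,0,0],[-1,1,0,-1,0,0,0],[-1,1,0,0,0,0,0],[-1,0,0,0,0,0,0]]'|grep force; python3 - <<'E'
from h import *
from plant import *
s=snapshot("scene");o=np.array([.547,.0767,.036]);F=frame(np.radians(73.4))
print("expect nest px crop",(proj(s,o+F@[-.034,.087,.02])-[270,180])*4, "stop/time",get_obs()["clock"])
im=s["color"][180:300,270:430,::-1];cv2.imwrite("pics/s4.png",cv2.resize(im,(640,480),interpolation=2))
E
```

```text
force: [-0.4, -0.0, -0.1]
gripper_force: 0.0
force: [0.2, 0.3, -0.3]
gripper_force: 0.0
expect nest px crop [[473.97967703 307.94183083]] stop/time 9.075
```

View pics/s4.png

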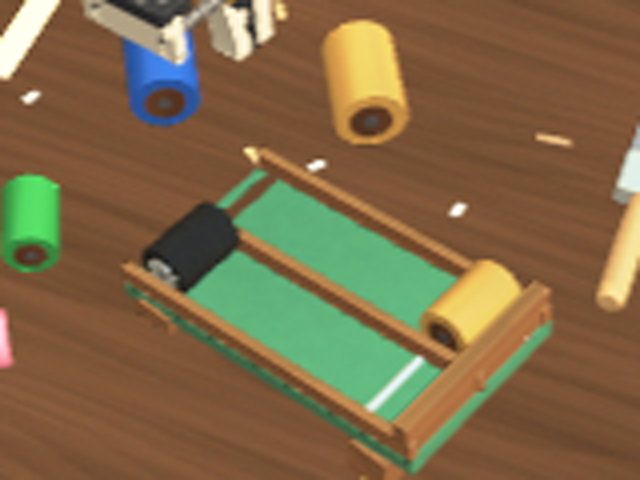

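The roller sits in the nest against the stop (crop 473,305; expected 474,308), past the hump. The gripper is clear and the black roller hasn't moved. Handing in.

```bash
python3 -c "
from plant import *
print(close_job())"
```

```text
the job is handed in; nothing more can be done
None
```

The brass roller is over the hump and resting in the nest against the end stop after the fingers withdrew, the black roller and the bystanders were left alone, and the job was handed in at about 9 s on the robot's clock.

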